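# Stack the tea tins on their mats

## Task

Tea is over: tidy the five tea tins into two neat upright stacks. Put the round tins on the round mat, largest at the bottom, then the middle one, then the smallest; and the square tins on the square mat, the larger one below, with their sides lined up with the mat's. Centre each tin on what it stands on, knock no tin over, and leave the tea bowl, the honey jar and the vase where they stand.

Things in the scene. Friction and masses are not known exactly. Their poses are not given: they have to be found in the camera images.
- round_large: The largest round tea tin, an upright cylinder of white enamelled steel with a flat light-wood lid of the same diameter: 66 mm in diameter, 60 mm high overall (lid included, no knob, top flat). Loose, 0.17 to 0.34 kg. Origin: centre of the underside, z up. Tins, mats and tea bowl share eight places at random, over 105 mm between centres.
- round_medium: The middle round tea tin, an upright cylinder of white enamelled steel with a flat light-wood lid of the same diameter: 55 mm in diameter, 50 mm high overall (lid included, no knob, top flat). Loose, 0.11 to 0.23 kg. Origin: centre of the underside, z up.
- round_small: The smallest round tea tin, an upright cylinder of white enamelled steel with a flat light-wood lid of the same diameter: 44 mm in diameter, 46 mm high overall (lid included, no knob, top flat). Loose, 0.07 to 0.16 kg. Origin: centre of the underside, z up.
- square_large: The larger square tea tin, an upright white enamelled box with vertical sides and a flat light-wood lid of the same outline: 60 x 60 mm in plan, 60 mm high overall (lid included, no knob, top flat). Loose, 0.17 to 0.34 kg. Origin: centre of the underside; x and y are square to its sides, z up.
- square_small: The smaller square tea tin, an upright white enamelled box with vertical sides and a flat light-wood lid of the same outline: 44 x 44 mm in plan, 48 mm high overall (lid included, no knob, top flat). Loose, 0.08 to 0.17 kg. Origin: centre of the underside; x and y are square to its sides, z up.
- round_mat: Round dark-wood table mat, a flat disc 100 mm in diameter and 8 mm thick, fixed to the table. Its place changes from start to start. Origin: centre of its underside, on the table.
- square_mat: Square dark-wood table mat, a flat slab 90 x 90 mm and 8 mm thick, fixed to the table, at any yaw; its place changes from start to start. Origin: centre of its underside, on the table; x and y are square to its sides.
- tea_bowl: Bystander: open blue ceramic tea bowl without a handle, 72 mm across the rim, 55 mm high, standing among the tins. Loose. Origin: centre of the underside.
- honey_jar: Bystander: amber glass jar with a steel cap, 68 mm in diameter, 85 mm high, to the robot's right. Loose. Origin: centre of the underside.
- vase: Bystander: green glass vase, at most 84 mm across and 145 mm high, with dried stalks up to 280 mm high, to the robot's left. Loose. Origin: centre of the underside.
Not all that is in view belongs to the job. Leave any pink or red look-alike of the round_large alone.

How it is judged:
At the end, for the whole second after the job is handed in: Stacks, bottom up: round mat, large, medium, small round tin; square mat, large, small square tin. Each tin is within 12 mm of the centre of what it stands on, resting on it (4 mm), tilted under 0.08 rad, at rest; square sides within 0.2 rad of those below (any quarter turn) (horizontal distance between round_large and round_mat below 0.012 m and z of round_large in the frame of round_mat between 0.004 and 0.012 m and angle between each of round_large, round_medium, round_small, square_large, square_small's own z axis and vertical below 0.08 rad and linear speed of each of round_large, round_medium, round_small, square_large, square_small below 0.02 m/s and angular speed of each of round_large, round_medium, round_small, square_large, square_small below 0.2 rad/s and horizontal distance between round_medium and round_large below 0.012 m and z of round_medium in the frame of round_large between 0.056 and 0.064 m and horizontal distance between round_small and round_medium below 0.012 m and z of round_small in the frame of round_medium between 0.046 and 0.054 m and horizontal distance between square_large and square_mat below 0.012 m and z of square_large in the frame of square_mat between 0.004 and 0.012 m and (angle between the x axis of square_large and the x axis of square_mat, either way round below 0.2 rad or angle between the x axis of square_large and the y axis of square_mat, either way round below 0.2 rad) and horizontal distance between square_small and square_large below 0.012 m and z of square_small in the frame of square_large between 0.056 and 0.064 m and (angle between the x axis of square_small and the x axis of square_large, either way round below 0.2 rad or angle between the x axis of square_small and the y axis of square_large, either way round below 0.2 rad)); the robot touches nothing.
It fails at once if a tin is knocked over (tilted beyond 0.7 rad) (angle between any of round_large, round_medium, round_small, square_large, square_small's own z axis and vertical above 0.7 rad).
It fails at once if the tea bowl, honey jar or vase is shifted by more than 25 mm or tilted beyond 0.5 rad (distance of any of tea_bowl, honey_jar, vase from where it was at the start of the episode above 0.025 m or angle between any of tea_bowl, honey_jar, vase's own z axis and vertical above 0.5 rad).
It also fails if it takes over 115 s, if anything falls off the work surface, if the arm or the gripper's body presses on something with over 40 N, if the wrist force passes 120 N, or if a joint passes its speed limit or range.

## Robot

A 6-joint arm with a two-finger parallel gripper is mounted at the origin on the work surface. World frame = base frame: x ahead of the robot, y to its left, z up, the work surface at z = 0. Lengths are in m, angles in rad, forces in N, time in s.
With the tool pointing down it reaches from about 0.225 to 0.875 m from the base axis. Payload 3.4 kg.
Tool frame: the origin (TCP) lies at the very end of the fingers, on their centre line; the grasp point (between the pads) lies 19 mm behind it; z points along the fingers, y is the line along which they close (so a half turn about z gives the same grasp; the last joint's range is limited). The gripper opens to 85 mm and grips with 20 to 120 N. Pads are 22 mm wide; open, the fingers measure 114 mm over their backs; the gripper's body (76 mm by 85 mm) begins 54 mm behind the grasp point. The pads swing forward as they close: fully open they stand 13 mm farther back than shut.
Start: joints at [0.989, 0.276, 1.505, -0, 1.361, -0.121], TCP at [0.256, 0.515, 0.231] pointing down, gripper open.
Joint ranges: [-2.89, 2.89], [-0.75, 2.08], [0.22, 2.7], [-1.18, 4.32], [0.11, 2.71], [-2.7, 2.7]. Speed limits (rad/s): [2.57, 2.57, 3.14, 3.14, 3.14, 3.14].

## Interface

Orientations are given as a unit quaternion [x, y, z, w].
In Python, from rig import bot gives the robot as it stands. Calls block until the motion is done:
- bot.movep(position, orientation): joint-space move of the TCP to a pose.
- bot.servo_line(position, rot=None, max_speed=0.15): straight line of the TCP; rot=None keeps the orientation; max_speed is the mean speed in m/s.
- bot.move_j(angles): joint-space move.
- bot.gripper_to(opening): opening from 0.0 (shut) to 1.0 (fully open); the grip force is fixed at half the most; returns when the fingers have stopped.
- bot.sleep(seconds).
- bot.solve_ik(position, orientation): joint angles nearest the present ones, or None.
- bot.state(): the state.
- bot.grab_frame(name): name is "side" or "top"; returns the picture (384x512x3 uint8, blue, green, red); there is no depth.
- bot.calibration(name): a dict with "camera_matrix" (3x3 intrinsics, pixels), "k1" (the pictures are not rectified: a ray, as slopes to the right and down, at radius r is drawn at 1 + k1 r^2 times it, then the intrinsics apply), "rvec" (rotation vector, rad) and "tvec" (3), from world to camera coordinates, as OpenCV has them. Camera axes: x right, y down, z forward; pixel columns grow to the right and rows downward; lengths in m; the calibration is good to about 2 mm. A picture is of the moment at which its call begins. calibration takes no time and is no camera call.
A pose or a line that the arm cannot do raises bot.MotionError and nothing moves.
- bot.finish_job(): hands the job in; it is judged then, once.
Trained networks look in the newest picture that a camera, given by its name, has taken for a name from the list of things; names that differ only in an ending like _2 or _b are one class to them, and where a whole thing is asked for, a point or a joint stands for the part that bears it (a point fixed in the world has none). Each returns a list of dicts, best first, with "score" (0 to 1); they miss things now and then, are a little off and sometimes report something else, mostly with a low value. They report only what shows in the picture. A call takes as long as a camera call. They do not tell look-alikes from the thing itself.
- bot.regions_of(camera, thing): "region" (384x512 bool, what is visible of it) and "rect" ([centre column, centre row, width, height] in pixels, round what is visible of it).
- bot.pinpoint(camera, thing): "xy" ([column, row] in pixels: a listed point, or the origin of a listed thing).
The state is a dict: "t": time; "q": joint angles; "joint_vel": joint speeds; "tau": joint torques, N m; "ee_pos": TCP position; "tool_rot": TCP orientation; "wrist_force": force on the tool from outside, world axes, zero at the start; "ft_torque": the same for the moment, N m; "grip_width": opening from 0.0 (shut) to 1.0 (fully open); "finger_force": force on a finger pad.
Only numpy, scipy, OpenCV 4.12 (cv2) and the standard library are available. Lean on these libraries where they do the work, as an engineer would, in place of code of your own. Each camera call takes 0.05 s, during which the arm holds its last target. There are 200 camera calls.

## Working session

There is one attempt and no reset: what is moved stays moved. The work goes in short steps, each a Python script; the robot and the scene stay as the last script left them, time stands still between calls to the robot, and variables do not carry over. Pictures are saved under pics/ and viewed, at most 14 in all, crops included, and the job is handed in when it is done.

```bash
mkdir -p pics; ls
python3 - <<'E'
from rig import bot
import cv2
for n in ("top","side"):
    cv2.imwrite(f"pics/{n}0.png",bot.grab_frame(n))
    c=bot.calibration(n);print(n,c)
    for t in "round_large round_medium round_small square_large square_small round_mat square_mat tea_bowl honey_jar vase".split():
        print(t,[(round(d['score'],2),[round(float(x)) for x in d['rect']]) for d in bot.regions_of(n,t)][:4],[(round(d['score'],2),[round(float(x)) for x in d['xy']]) for d in bot.pinpoint(n,t)][:4])
print(bot.state())
E
```

```text
pics
top {'camera_matrix': array([[387.31270048,   0.        , 252.40002193],
       [  0.        , 387.31270048, 191.65697848],
       [  0.        ,   0.        ,   1.        ]]), 'k1': -0.0018248256968323617, 'rvec': array([ 2.17024858, -2.11002729,  0.15938564]), 'tvec': array([0.01048003, 0.4715926 , 1.27226242])}
round_large [(0.81, [206, 235, 21, 24]), (0.76, [233, 224, 15, 20]), (0.72, [335, 192, 26, 30]), (0.59, [233, 191, 16, 20])] [(0.83, [236, 191]), (0.67, [208, 232]), (0.53, [234, 226])]
round_medium [(0.7, [285, 148, 16, 15])] [(0.5, [282, 152]), (0.36, [333, 192]), (0.25, [384, 189])]
round_small [] [(0.47, [331, 147]), (0.19, [386, 190])]
square_large [(0.82, [336, 194, 22, 29])] [(0.61, [334, 194])]
square_small [(0.47, [240, 144, 16, 16])] [(0.73, [238, 143])]
round_mat [(0.77, [190, 147, 30, 29])] [(0.64, [189, 146])]
square_mat [(0.89, [185, 192, 31, 34]), (0.18, [284, 200, 24, 20])] [(0.75, [187, 192])]
tea_bowl [(0.91, [282, 200, 23, 24])] [(0.82, [279, 200])]
honey_jar [(0.8, [389, 187, 28, 19])] [(0.72, [386, 188])]
vase [(0.47, [189, 148, 30, 28]), (0.36, [3
[... 1114 characters left out ...]
1, 'q': array([ 9.89002865e-01,  2.75922027e-01,  1.50495179e+00, -9.20598557e-07,
        1.36070182e+00, -1.21019566e-01]), 'joint_vel': array([-8.58752260e-05, -2.83632053e-05,  6.57104604e-04, -3.02499084e-04,
        6.91062931e-04, -1.61728699e-03]), 'tau': array([-1.67071917e-04, -4.16659677e+01, -2.46088958e+01, -2.49339901e-04,
        4.79120608e-04,  1.71840219e-05]), 'ee_pos': array([0.25568839, 0.51503157, 0.23129476]), 'tool_rot': array([2.28354171e-01, 9.73578129e-01, 7.83550084e-06, 3.35215664e-06]), 'wrist_force': array([-0.12781167, -0.21727863,  0.12930876]), 'ft_torque': array([ 0.0425901 ,  0.04457643, -0.00252874]), 'finger_force': 0.0, 'grip_width': 1.0014108169219287}
```

Run:
```python
import cv2
a=cv2.imread("pics/top0.png");cv2.imwrite("pics/topc.png",cv2.resize(a[110:270,120:430-10],None,fx=2.66,fy=2.66,interpolation=cv2.INTER_CUBIC))
a=cv2.imread("pics/side0.png");cv2.imwrite("pics/sidec.png",cv2.resize(a[90:350,140:420],None,fx=2.25,fy=2.25,interpolation=cv2.INTER_CUBIC))
```

```text
(no output)
```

View pics/topc.png

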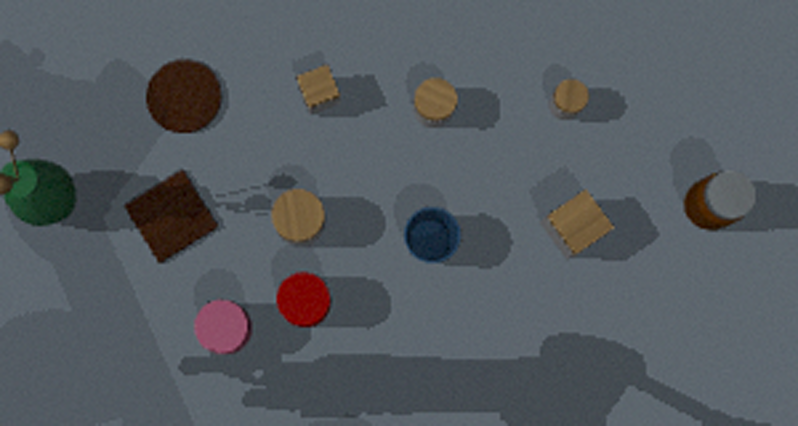

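View pics/sidec.png

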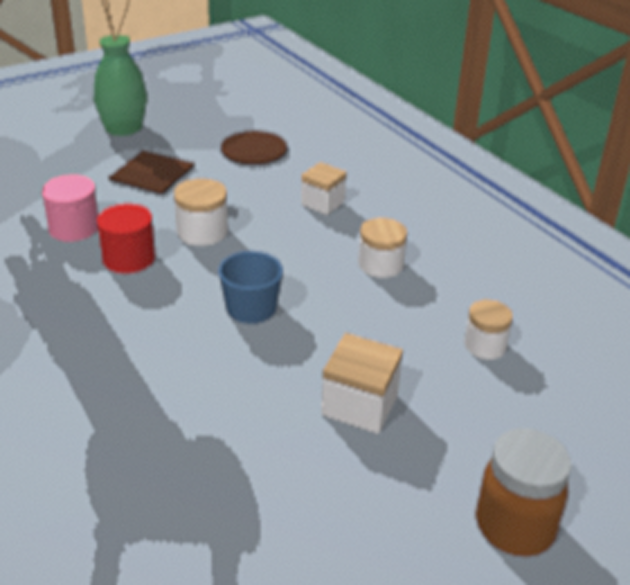

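The top view has the round mat at about (189,146), the square mat at (185,191), and the large round tin at (232,191). The small square tin is at (239,142), the medium round tin at (283,147), the small round tin at (334,146), the large square tin at (338,193) and the bowl at (282,198). The pink tin (203,232) and the red tin (234,222) are decoys. Next I'll segment by colour and project.

```bash
cat > h.py <<'E'
import cv2, numpy as np
from rig import bot
def toworld(cam,px,z):
    c=bot.calibration(cam);K=c["camera_matrix"];R=cv2.Rodrigues(c["rvec"])[0]
    d=np.array([c["k1"],0,0,0,0.])
    n=cv2.undistortPoints(np.float64(px).reshape(-1,1,2),K,d)[:,0]
    r=np.c_[n,np.ones(len(n))]@R; o=-R.T@np.ravel(c["tvec"])
    return (o+r*((z-o[2])/r[:,2])[:,None])[:,:2]
def blob(img,cam,px,z,dark=False,half=22):
    """centre, yaw and size of the brown blob nearest px, on plane z"""
    x0,y0=int(px[0])-half,int(px[1])-half
    s=4; b=cv2.resize(img[y0:y0+2*half,x0:x0+2*half],None,fx=s,fy=s,interpolation=cv2.INTER_CUBIC).astype(int)
    d=b[...,2]-b[...,0]
    f=d>0.5*np.percentile(d[half*s-12:half*s+12,half*s-12:half*s+12],50)
    n,l,st,ce=cv2.connectedComponentsWithStats(f.astype(np.uint8))
    k=1+np.argmin(np.hypot(*(ce[1:]-half*s).T)+1e3*(st[1:,4]<200))
    ct=max(cv2.findContours((l==k).astype(np.uint8),cv2.RETR_EXTERNAL,cv2.CHAIN_APPROX_NONE)[0],key=len)[:,0]
    w=toworld(cam,(ct+.5)/s-.5+[x0,y0],z)
    cen=toworld(cam,(ce[k]+.5)/s-.5+[x0,y0],z)[0]
    r=cv2.minAreaRect((w*1000).astype(np.float32))
    return cen,np.array(r[0])/1000,np.array(r[1]),r[2]
H=dict(round_large=.06,round_medium=.05,round_small=.046,square_large=.06,square_small=.048,round_mat=.008,square_mat=.008)
E
python3 - <<'E'
from h import *
P={"top":dict(round_mat=(189,146),square_mat=(185,191),round_large=(232,191),square_small=(239,142),round_medium=(283,147),round_small=(334,146),square_large=(338,193)),
"side":dict(round_mat=(253,156),square_mat=(207,166),round_large=(229,176),square_small=(284,168),round_medium=(311,194),round_small=(358,230),square_large=(302,251))}
for cam in P:
    im=cv2.imread(f"pics/{cam}0.png")
    for t,p in P[cam].items():
        c,r,s,a=blob(im,cam,p,H[t]);print(cam,t,c.round(4),r.round(4),s.round(1),round(a,1),np.hypot(*c).round(3))
for t,p,z in (("bowl",(282,198),.055),("pink",(203,232),.06),("red",(234,222),.06),("honey",(393,183),.085),("vasebase",(142,184),.0)):print(t,toworld("top",p,z))
E
```

```text
top round_mat [0.6321 0.253 ] [0.6325 0.2529] [96.6 97.4] 48.0 0.681
top square_mat [0.4713 0.2608] [0.4719 0.2611] [89.5 89.6] 34.4 0.539
top round_large [0.4694 0.0929] [0.4695 0.0926] [64.6 64.8] 1.6 0.479
top square_small [0.6396 0.0739] [0.6399 0.0737] [45.3 44. ] 23.2 0.644
top round_medium [ 0.626 -0.077] [ 0.6256 -0.0769] [53.4 54.2] 47.2 0.631
top round_small [ 0.636  -0.2512] [ 0.6364 -0.2511] [42.2 43.6] 1.6 0.684
top square_large [ 0.4706 -0.2591] [ 0.4708 -0.2591] [59.9 61.7] 36.1 0.537
side round_mat [0.6259 0.2469] [0.6269 0.2492] [96.7 93.7] 60.6 0.673
side square_mat [0.4654 0.2542] [0.4659 0.2566] [89.1 88.7] 34.5 0.53
side round_large [0.4632 0.0864] [0.464  0.0866] [76.8 62.9] 65.8 0.471
side square_small [0.632  0.0682] [0.6324 0.0688] [54.3 48.5] 23.5 0.636
side round_medium [ 0.6196 -0.0821] [ 0.6203 -0.082 ] [63.7 53.2] 60.8 0.625
side round_small [ 0.6301 -0.2553] [ 0.6301 -0.2556] [52.8 42. ] 49.7 0.68
side square_large [ 0.4649 -0.2638] [ 0.4655 -0.2624] [67.8 60.4] 36.6 0.535
bowl [[ 0.44965547 -0.07519575]]
pink [[0.32974544 0.18100928]]
red [[0.36520617 0.08101472]]
honey [[ 0.50496792 -0.43392002]]
vasebase [[0.49286028 0.40930264]]
```

```bash
cat >> h.py <<'E'
from scipy.spatial.transform import Rotation as Ro
GZ=.013   # TCP height above a tin's underside when gripped
def quat(a):  # tool down, closing line at world angle a (deg)
    a=np.radians(a);y=np.array([np.cos(a),np.sin(a),0]);z=np.array([0,0,-1.])
    return Ro.from_matrix(np.c_[np.cross(y,z),y,z]).as_quat()
def say(m):
    s=bot.state();print(m,"t",round(s["t"],1),s["ee_pos"].round(3),"gw",round(s["grip_width"]*85,1),"ff",round(s["finger_force"],1),"F",s["wrist_force"].round(1),"q6",s["q"][5].round(2))
def best(p1,p2,a1,a2,step):
    """closing angles (same turn for both) with the last joint nearest zero"""
    c=[]
    for k in np.arange(-360,361,step):
        j=[bot.solve_ik([*p,.2],quat(a+k)) for p,a in ((p1,a1),(p2,a2))]
        if all(x is not None for x in j): c.append((max(abs(x[5]) for x in j),k))
    k=min(c)[1];return a1+k,a2+k
def movetin(p1,a1,p2,a2,zt,step,zs=0.,up=.27):
    a1,a2=best(p1,p2,a1,a2,step);q1,q2=quat(a1),quat(a2);print("angles",a1,a2)
    bot.movep([*p1,max(.2,zs+.12)],q1);bot.gripper_to(1.)
    bot.servo_line([*p1,zs+GZ],max_speed=.15);bot.gripper_to(0.);say("gripped")
    bot.servo_line([*p1,up],max_speed=.25);say("lifted")
    bot.movep([*p2,up],q2)
    bot.servo_line([*p2,zt+GZ+.02],max_speed=.2);bot.servo_line([*p2,zt+GZ+.001],max_speed=.05);say("down")
    bot.gripper_to(1.);bot.servo_line([*p2,zt+GZ+.14],max_speed=.2);say("released")
E
python3 - <<'E'
from h import *
s=bot.state()
bot.servo_line([.256,.515,.44],max_speed=.3);say("up")
bot.movep([.45,.10,.44],quat(90));say("over")
movetin([.4694,.0929],90,[.6321,.253],90,.008,180)
bot.movep([.45,-.05,.4],quat(90))
im=bot.grab_frame("top");cv2.imwrite("pics/top1.png",im);cv2.imwrite("pics/side1.png",bot.grab_frame("side"))
px,_=cv2.projectPoints(np.array([[.632,.253,.068]]),*[bot.calibration("top")[k] for k in("rvec","tvec","camera_matrix")],None)
print(px,*blob(im,"top",px.ravel(),.068));say("end")
cv2.imwrite("pics/top1c.png",cv2.resize(im[110:250,120:400],None,fx=2.8,fy=2.8))
E
```

```text
up t 2.9 [0.256 0.515 0.439] gw 85.1 ff 0.0 F [-0.7 -0.  -0.8] q6 -0.12
over t 4.6 [0.45  0.101 0.44 ] gw 84.9 ff 0.0 F [ 0.2 -0.1 -0.3] q6 -1.5
angles 450 450
gripped t 7.5 [0.47  0.093 0.014] gw 64.8 ff 65.7 F [-0.7 -0.3  5.8] q6 -1.52
lifted t 8.7 [0.468 0.093 0.268] gw 64.6 ff 66.7 F [-0.2 -0.1 -2.9] q6 -1.52
down t 11.4 [0.632 0.253 0.022] gw 64.8 ff 67.1 F [-1.5 -0.6  2.3] q6 -1.29
released t 12.6 [0.631 0.253 0.16 ] gw 85.0 ff 0.0 F [-0.3 -0.2 -0.8] q6 -1.29
[[[185.59218447 141.0587698 ]]] [0.62124356 0.25208678] [0.61698138 0.24789426] [94.6134491  80.59770966] 2.8260726928710938
end t 14.3 [ 0.45  -0.049  0.399] gw 84.9 ff 0.0 F [ 0.3  0.1 -0.2] q6 -1.84
```

View pics/top1c.png

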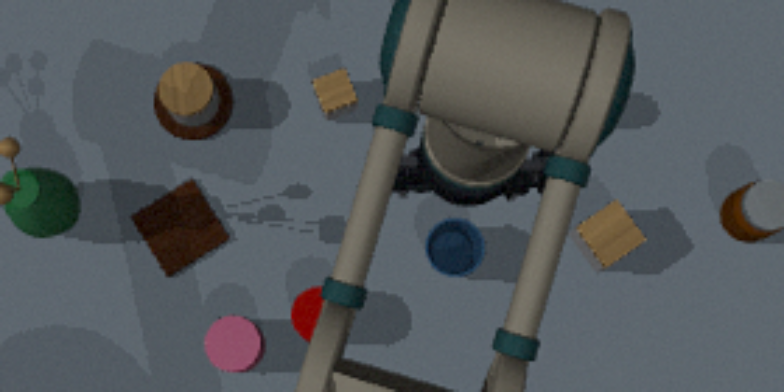

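The large round tin now stands on the round mat, with its lid at about (186,142) in the image, where I predicted (185.6,141). I'll measure it more precisely using only the bright lid pixels.

```bash
cat >> h.py <<'E'
def lid(img,cam,p,z,rad):
    """bright-wood lid centre on plane z near world point p, and its equivalent size"""
    c=bot.calibration(cam)
    px=cv2.projectPoints(np.array([[*p,z]]),c["rvec"],c["tvec"],c["camera_matrix"],None)[0].ravel()
    s=4;h=22;x0,y0=int(px[0])-h,int(px[1])-h
    b=cv2.resize(img[y0:y0+2*h,x0:x0+2*h],None,fx=s,fy=s,interpolation=cv2.INTER_CUBIC).astype(int)
    ref=np.median(b[h*s-10:h*s+10,h*s-10:h*s+10].reshape(-1,3),0)
    f=(b[...,2]>.72*ref[2])&(b[...,2]-b[...,0]>.5*(ref[2]-ref[0]))
    n,l,st,ce=cv2.connectedComponentsWithStats(f.astype(np.uint8));k=1+np.argmax(st[1:,4])
    ct=max(cv2.findContours((l==k).astype(np.uint8),cv2.RETR_EXTERNAL,cv2.CHAIN_APPROX_NONE)[0],key=len)[:,0]
    w=toworld(cam,(ct+.5)/s-.5+[x0,y0],z);r=cv2.minAreaRect((w*1000).astype(np.float32))
    return toworld(cam,[(ce[k]+.5)/s-.5+[x0,y0]],z)[0].round(4),np.round(r[0],1),np.round(r[1],1),round(r[2],1)
E
python3 - <<'E'
from h import *
print(lid(cv2.imread("pics/top1.png"),"top",[.632,.253],.068,.033))
print(lid(cv2.imread("pics/side1.png"),"side",[.628,.249],.068,.033))
print(lid(cv2.imread("pics/top0.png"),"top",[.47,.093],.06,.033))
E
```

```text
(array([0.6317, 0.2526]), array([632. , 252.4]), array([63.1, 64.8]), 48.4)
(array([0.6252, 0.2456]), array([623.6, 244.2]), array([77.1, 61.9]), 60.4)
(array([0.4696, 0.0931]), array([469.7,  93.2]), array([64.7, 64.6]), 46.7)
```

The offset is under 1 mm, so I'll trust the top camera and move the rest.

Run:
```python
from h import *
movetin([.4706,-.2591],36.1,[.4716,.2609],34.4,.008,90)
movetin([.626,-.077],90,[.6318,.2528],90,.068,180)
bot.movep([.35,-.25,.35],quat(90))
im=bot.grab_frame("top");cv2.imwrite("pics/top2.png",im)
print(lid(im,"top",[.4716,.2609],.068,0),lid(im,"top",[.6318,.2528],.118,0));say("end")
cv2.imwrite("pics/top2c.png",cv2.resize(im[110:250,120:400],None,fx=2.8,fy=2.8))
```

```text
angles -323.9 -325.6
gripped t 17.4 [ 0.471 -0.26   0.014] gw 58.8 ff 65.4 F [-0.1 -0.   6.8] q6 -1.26
lifted t 18.5 [ 0.47  -0.258  0.268] gw 59.3 ff 64.9 F [-0.5 -0.9 -2.1] q6 -1.26
down t 22.2 [0.472 0.261 0.022] gw 59.2 ff 65.3 F [-1.6 -0.3  1.7] q6 -0.22
released t 23.5 [0.471 0.261 0.16 ] gw 84.9 ff 0.0 F [ 0.2 -0.  -0. ] q6 -0.22
angles 450 450
gripped t 26.9 [ 0.627 -0.077  0.014] gw 53.5 ff 63.2 F [0.  0.4 5. ] q6 -1.8
lifted t 28.1 [ 0.625 -0.077  0.268] gw 53.1 ff 63.1 F [-0.4  0.1 -2. ] q6 -1.8
down t 30.8 [0.632 0.253 0.082] gw 53.7 ff 63.4 F [-0.7 -0.8  1.9] q6 -1.29
released t 32.1 [0.631 0.253 0.22 ] gw 85.1 ff 0.0 F [-0.3 -0.4 -0.8] q6 -1.29
(array([0.472 , 0.2617]), array([472.8, 261.4]), array([60.8, 61.3]), 34.4) (array([0.6274, 0.2525]), array([622.1, 252.1]), array([72.6, 53.5]), 1.6)
end t 34.3 [ 0.351 -0.25   0.35 ] gw 84.9 ff 0.0 F [-0.1  0.6  0.6] q6 -2.35
```

View pics/top2c.png

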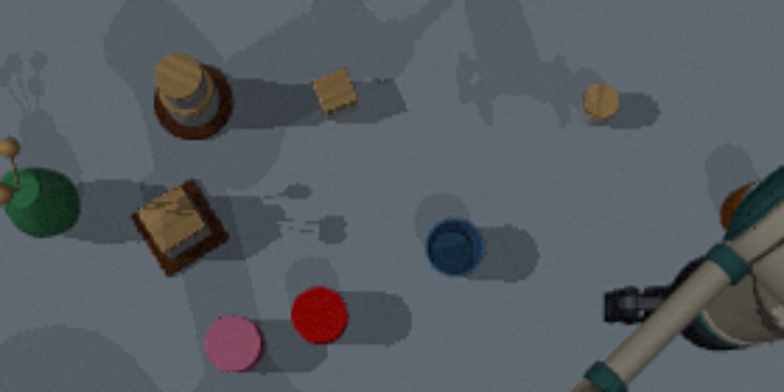

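The stacks look centred: the medium lid is at about (184,137) and the square lid, at (183,188), is aligned with its mat. The medium reading is stretched by the crescent of the lid below. Taken from its far edge, the centre is x≈0.631. Now the last two tins.

Run:
```python
from h import *
movetin([.6396,.0739],23.2,[.4718,.2613],34.4,.068,90)
movetin([.636,-.2512],90,[.6316,.2527],90,.118,180)
bot.movep([.35,-.25,.35],quat(90))
im=bot.grab_frame("top");sd=bot.grab_frame("side")
print(lid(im,"top",[.4718,.2613],.116,0),lid(im,"top",[.6318,.2528],.164,0));say("end")
cv2.imwrite("pics/top3c.png",cv2.resize(im[110:250,120:320],None,fx=4,fy=4,interpolation=cv2.INTER_CUBIC))
cv2.imwrite("pics/side3c.png",cv2.resize(sd[70:270,140:400],None,fx=3,fy=3,interpolation=cv2.INTER_CUBIC))
```

```text
angles 383.2 394.4
gripped t 38.1 [0.64  0.074 0.014] gw 42.8 ff 62.2 F [-0.3  0.3  4.4] q6 -0.4
lifted t 39.2 [0.639 0.074 0.268] gw 43.1 ff 61.6 F [-0.8  0.2 -1.6] q6 -0.4
down t 41.8 [0.472 0.261 0.082] gw 43.3 ff 61.7 F [ 0.8 -0.2 -0.2] q6 -0.22
released t 43.1 [0.471 0.261 0.22 ] gw 84.7 ff 0.0 F [-0.4 -1.2  0.6] q6 -0.22
angles -90 -90
gripped t 47.1 [ 0.637 -0.251  0.014] gw 42.2 ff 61.1 F [-0.4  0.4  4.7] q6 1.09
lifted t 48.3 [ 0.635 -0.251  0.268] gw 42.2 ff 60.8 F [ 0.3  0.1 -1.1] q6 1.09
down t 51.4 [0.632 0.253 0.132] gw 42.3 ff 61.1 F [ 0.1 -1.1  0.1] q6 1.85
released t 52.7 [0.631 0.253 0.27 ] gw 85.1 ff 0.0 F [ 0.2 -0.7 -0.5] q6 1.85
(array([0.4675, 0.2622]), array([464.3, 257.7]), array([63.2, 48.8]), 34.6) (array([0.6177, 0.2457]), array([612.1, 243.7]), array([82.1, 60.6]), 48.8)
end t 56.3 [ 0.35 -0.25  0.35] gw 85.0 ff 0.0 F [-0.1  0.3 -0.2] q6 -2.35
```

View pics/top3c.png

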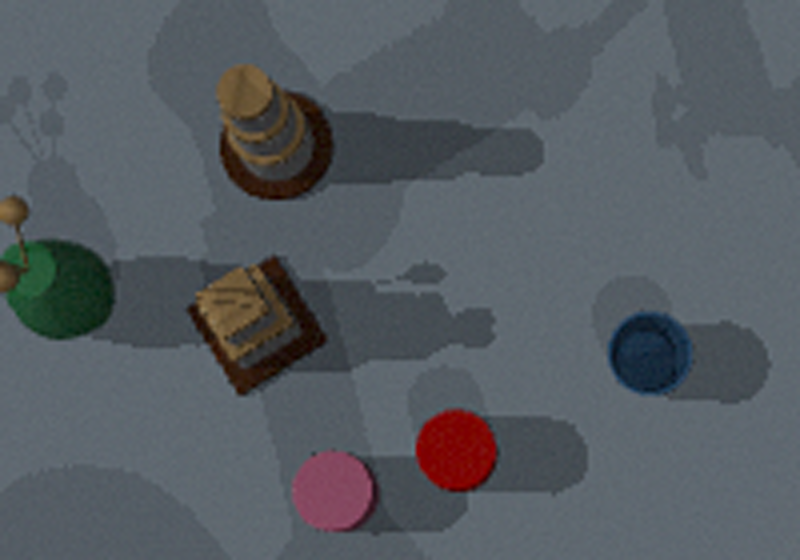

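View pics/side3c.png

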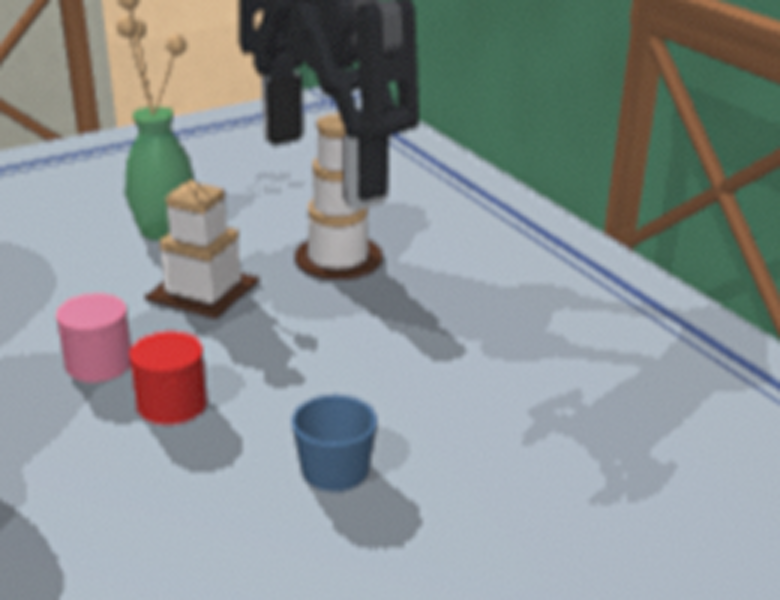

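Both stacks stand upright. The small round lid is at about (181,132.6) in the full image and the small square lid at (178,185). I'll check those positions once more and then hand in.

Run:
```python
from h import *
a=toworld("top",[(244/4+119.6,91/4+109.6)],.164)[0];b=toworld("top",[(233/4+119.6,300/4+109.6)],.116)[0]
print(a,b)
if np.hypot(*(a-[.6316,.2527]))<.007 and np.hypot(*(b-[.4718,.2613]))<.007: print(bot.finish_job())
```

```text
[0.6322246 0.2520715] [0.47488208 0.26082005]
the job is handed in; nothing more can be done
None
```

I stacked all five tins on their mats and handed the job in at about 56 s of the 115 s limit; top-camera checks put each about 3 mm or less off centre, and I left the tea bowl, honey jar, vase and look-alike tins alone (the interface returned no verdict).

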